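Clamp a test lens in its fixture with the driver

ROBOT

A 6-joint arm with a two-finger parallel gripper is mounted at the origin on a cart in front of the work surface, level with it; the furniture and walls round the work are solid. World frame = base frame: x ahead of the robot, y to its left, z up, the work surface at z = 0. Lengths are in m, angles in rad, forces in N, time in s.
With the tool pointing down it reaches from about 0.275 to 0.725 m from the base axis. Payload 5.6 kg.
Tool frame: the origin (TCP) lies on the centre line of the jaws, within the pads' length; the fingertips stand 19 mm ahead of it and the grasp point (between the pads) is the TCP; z points along the fingers, y is the line along which they close (so a half turn about z gives the same grasp; the last joint's range is limited). The gripper opens to 85 mm and grips with 20 to 120 N. Pads are 22 mm wide; open, the fingers measure 114 mm over their backs; the gripper's body (76 mm by 85 mm) begins 54 mm behind the grasp point. The pads swing forward as they close: fully open they stand 13 mm farther back than shut.
Start: joints at [-0.863, 0.255, 0.108, 0, -1.424, -0.285], TCP at [0.226, -0.502, 0.25] pointing down, gripper open.
Joint ranges: [-2.95, 2.95], [-1.21, 1.97], [-1.09, 1.5], [-2.87, 1.71], [-2.94, -0.07], [-3.05, 3.05]. Speed limits (rad/s): [2.57, 2.57, 3.14, 3.14, 3.14, 3.14].

INTERFACE

Orientations are given as a unit quaternion [w, x, y, z].
In Python, from cell import ctrl gives the robot as it stands.
- The arm moves only by the shell command python3 -m pendant 'ROWS' [FORCE]. ROWS is JSON, a list of rows, each a list of 3 entries, a list of its own where there are three numbers: the shift along the tool's x, y, z in m, then the turn, a rotation vector about the tool's x, y, z in degrees, then the finger opening in m, from 0 to 0.0854. A call has 1 to 10 rows; each row is the pose to reach, as a shift and turn from the pose commanded when the call began, along the tool's axes at that moment; what a row does not reach only later rows make up. A row lasts 1/8 s, in which the tool goes at most 62.5 mm and 10.7 degrees, less where a joint would pass 70% of its speed; a pose out of reach is approached as far as the arm can. A call with a gripper value outside its range is refused whole. The fingers move at their own pace and stop on an object; FORCE is the grip in N (left out, the last holds). Time passes only in rows, so rows that repeat a pose let the fingers close. It gives the time, the measured TCP pose, the force, the opening and the grip force at its end, in the units of the state.
- ctrl.state(): the state, without advancing time (a new reading comes with each control period).
- ctrl.grab_frame(name): name is "side" or "top" or "wrist"; returns the picture (420x560x3 uint8, red, green, blue); there is no depth.
- ctrl.calibration(name): a dict with "fov_y" (degrees; the focal length in pixels is half the picture's height over the tangent of half this angle, whatever the lens; pixels are square), "cx", "cy" (the principal point, pixels), "R" (3x3) and "t" (3): a world point X has camera coordinates R X + t. Camera axes: x right, y down, z forward; pixel columns grow to the right and rows downward; lengths in m; the calibration is good to about 2 mm. The wrist camera is an equidistant fisheye: a pixel r from the principal point sees the ray r / f radians off the axis. A picture is of the moment at which its call begins: read the wrist's pose just before it. calibration takes no time and is no camera call; for the wrist camera it gives the pose at the moment of the call.
- ctrl.close_job(): hands the job in; it is judged then, once.
The state is a dict: "clock": time; "q": joint angles; "qvel": joint speeds; "tau": joint torques, N m; "tool_pos": TCP position; "eef_rot": TCP orientation; "ft_force": force on the tool from outside, world axes, zero at the start; "ft_torque": the same for the moment, N m; "finger_gap": finger opening in m; "finger_force": force on a finger pad.
Only numpy, scipy, OpenCV 4.12 (cv2) and the standard library are available. Lean on these libraries where they do the work, as an engineer would, in place of code of your own. Each camera call takes 0.05 s, during which the arm holds its last target. There are 200 camera calls.

TASK

Lower the black-rimmed test lens flat into the round nest of the aluminium fixture without dropping it. Then, with the yellow driver, turn both slotted clamp screws clockwise as far as they go, so that their red tongues lie over the lens rim, never touching the screws with the gripper. Finally stand the driver upright in its wooden holder again, blade down and fully home, and leave everything else where it is.

Things in the scene. Friction and masses are not known exactly. Their poses are not given: they have to be found in the camera images.
- fixture: Aluminium block 84 x 140 x 22 mm (x, y, z), fixed to the worktop. Origin at the centre of its underside, z up. In the middle of its top is a round nest; the two clamp screws stand 46 mm either side of it, at y = +46 mm (screw_l) and y = -46 mm (screw_r) in its frame, on posts 17 mm in diameter and 36 mm high over the worktop.
- nest (a point): Centre of the floor of the fixture's nest, 16 mm above the worktop. The nest is a round recess 54 mm in diameter and 6 mm deep with a small chamfer; axes as the fixture.
- lens_mount: Loose test lens in a black ring mount, 50 mm outer diameter, 18 mm high, 60 g, standing flat on the worktop. Origin at the centre of its underside, z up. In the nest it stands 12 mm proud of the fixture's top.
- cam_l (a point): Head and red tongue of the left (fixture +y) clamp screw. Origin on the vertical screw axis at the tongue's underside, 36 mm above the worktop; x along tongue and slot. Tongue 11 mm wide, 4 mm thick, to 27 mm along +x. Brass head 22 mm across, 4 to 15 mm above the origin; its slot is 7 mm wide, 8 mm deep (floor 7 mm above the origin), open at both ends.
- cam_r (a point): Head and red tongue of the right (fixture -y) clamp screw. Origin on the vertical screw axis at the tongue's underside, 36 mm above the worktop; x along tongue and slot. Tongue 11 mm wide, 4 mm thick, to 27 mm along +x. Brass head 22 mm across, 4 to 15 mm above the origin; its slot is 7 mm wide, 8 mm deep (floor 7 mm above the origin), open at both ends.
- screw_l (a joint): Turn of the left (fixture +y) clamp screw, rad: 0 = open (tongue beside the nest, along fixture +x), 1.571 = fully clamped against its stop (tongue pointing to the nest's centre, over the lens mount's rim). Grows clockwise seen from above; starts between 0 and 0.3; stiff enough to stay where it is left.
- screw_r (a joint): Turn of the right (fixture -y) clamp screw, rad: 0 = open (tongue beside the nest, along fixture -x), 1.571 = fully clamped against its stop (tongue pointing to the nest's centre, over the lens mount's rim). Grows clockwise seen from above; starts between 0 and 0.3; stiff enough to stay where it is left.
- driver: Loose flat-blade driver, 115 mm long, 110 g, blade down in its holder. Origin at the middle of the blade's end, z up along it, x along the blade's width. Blade 18 mm wide (x), 3 mm thick (y), 12 mm long; shaft 18 mm in diameter up to z = 43 mm; black collar 36 mm in diameter, z = 43 to 49 mm, rests on the holder; square yellow handle 24 x 24 mm (sides along x and y), z = 49 to 113 mm.
- holder: Wooden block 60 x 60 x 48 mm with a vertical through bore 24 mm in diameter in its middle, fixed to the worktop. Origin at the centre of its underside. With the driver home its collar rests on the block's top and the blade's end is 5 mm above the worktop.
- cup: Bystander: black cup, 70 mm across, 58 mm high; origin under its centre.
- blank: Bystander: clear lens blank lying flat, 66 mm across, 9 mm high; origin under its centre.
- lens_tray: Bystander: small blue tray, 35 x 58 x 24 mm; origin under its centre.
Not all that is in view belongs to the job. Leave any blue or pink look-alike of the driver alone.

How it is judged:
By the outcome, as a careful person would: the job done as asked, in the order asked, and still so for the second after the job is handed in, with the robot touching nothing.
It also fails if it takes over 72 s, if anything falls off the work surface, if the arm or the gripper's body presses on something with over 40 N, if the wrist force passes 120 N, or if a joint passes its speed limit or range.

## Working session

There is one attempt and no reset: what is moved stays moved. The work goes in short steps, Python scripts to look and compute and a shell command to move; the robot and the scene stay as the last step left them, time stands still between calls to the robot, and variables do not carry over. Pictures are saved under pics/ and viewed, at most 10 in all, crops included, and the job is handed in when it is done.

```bash
ls; mkdir -p pics; python3 - <<'E'
from cell import ctrl
import cv2,numpy as np
for n in("top","side","wrist"):
    c=ctrl.calibration(n);f=ctrl.grab_frame(n);cv2.imwrite(f"pics/{n}0.png",f[...,::-1]);print(n,c["fov_y"],c["cx"],c["cy"],np.round(c["R"],3).tolist(),np.round(c["t"],3))
a=[cv2.imread(f"pics/{n}0.png") for n in("top","side")]
s=ctrl.state();print(s["clock"],s["tool_pos"],s["eef_rot"])
E
```

```text
pics
top 44.46905991213915 274.77810966435084 211.07340100018027 [[-0.024, -1.0, 0.01], [-0.998, 0.023, -0.063], [0.063, -0.011, -0.998]] [-1.000e-03  5.470e-01  1.413e+00]
side 50.72384930413143 276.02468625048937 207.41829381307258 [[-0.959, -0.282, -0.003], [-0.106, 0.369, -0.923], [0.262, -0.885, -0.384]] [0.523 0.114 1.028]
wrist 65.70646984690485 283.7044415559778 212.43328762320962 [[-0.41, 0.912, 0.003], [0.868, 0.389, 0.308], [0.28, 0.128, -0.951]] [ 0.548 -0.041  0.38 ]
0.15 [ 0.22557509 -0.50122138  0.24960598] [-1.94329461e-04 -2.09830159e-01  9.77737575e-01  7.08253702e-04]
```

View pics/top0.png

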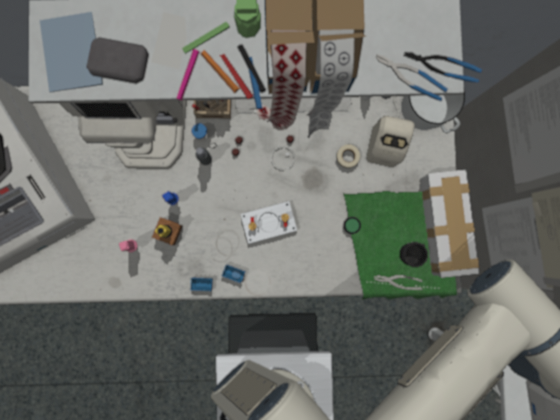

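View pics/side0.png

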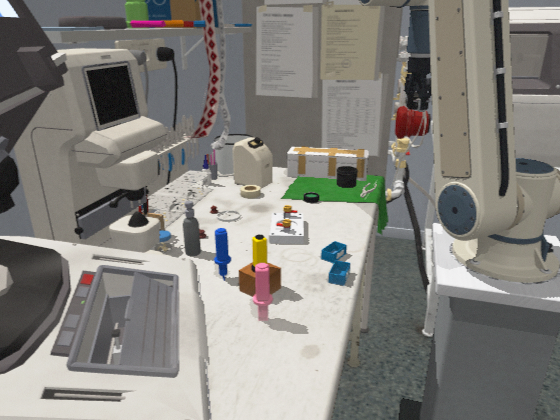

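Top view: aluminium fixture at (270,223), black ring with glass on the mat at (352,226), cup at (413,254), yellow driver in its wooden holder at (166,231), pink look-alike at (128,245), blue at (171,198). Side view: yellow driver at (260,255), blue at (222,255), pink at (263,290), lens ring at (311,198), cup at (346,176). The black-rimmed lens is the low ring (the cup is taller and bigger), and the yellow driver is the one in the wooden block. I'll confirm both in a crop.

```bash
cat > h.py <<'E'
from cell import ctrl
import cv2,numpy as np
def ray(c,px,fish=False):
    f=210/np.tan(np.radians(c["fov_y"])/2); R=np.array(c["R"]);t=np.array(c["t"])
    d=(np.atleast_2d(px).astype(float)-[c["cx"],c["cy"]])/f
    if fish:
        r=np.linalg.norm(d,axis=1,keepdims=True); d=np.c_[d/np.maximum(r,1e-9)*np.sin(r),np.cos(r)]
    else: d=np.c_[d,np.ones(len(d))]
    return -R.T@t,(d/np.linalg.norm(d,axis=1,keepdims=True))@R
def plane(c,px,z,fish=False):
    o,d=ray(c,px,fish); return o+d*((z-o[2])/d[:,2:])
def tri(rays):
    A=np.zeros((3,3));b=np.zeros(3)
    for o,d in rays:
        P=np.eye(3)-np.outer(d[0],d[0]);A+=P;b+=P@o
    return np.linalg.solve(A,b)
E
python3 - <<'E'
from h import *
t=cv2.imread("pics/top0.png");s=cv2.imread("pics/side0.png")
a=cv2.resize(t[180:290,110:440],(780,260),interpolation=cv2.INTER_CUBIC)
b=cv2.resize(s[160:325,190:390],(390,322),interpolation=cv2.INTER_CUBIC)
o=np.zeros((582,780,3),np.uint8);o[:260]=a;o[260:,:390]=b
o[260:570,390:]=cv2.resize(cv2.imread("pics/wrist0.png"),(390,310))
cv2.imwrite("pics/c1.png",o)
ct=ctrl.calibration("top")
for n,p,z in [("fix",(270,223),.022),("lens",(352,226),.018),("cup",(413,254),.058),("drv",(163,230),.11),("holder",(167,232),.048),("pink",(128,245),.1),("blue",(171,198),.1)]: print(n,plane(ct,p,z).round(3))
E
```

```text
fix [[0.513 0.001 0.022]]
lens [[ 0.5   -0.227  0.018]]
cup [[ 0.419 -0.383  0.058]]
drv [[0.498 0.278 0.11 ]]
holder [[0.494 0.28  0.048]]
pink [[0.461 0.372 0.1  ]]
blue [[0.582 0.259 0.1  ]]
```

View pics/c1.png

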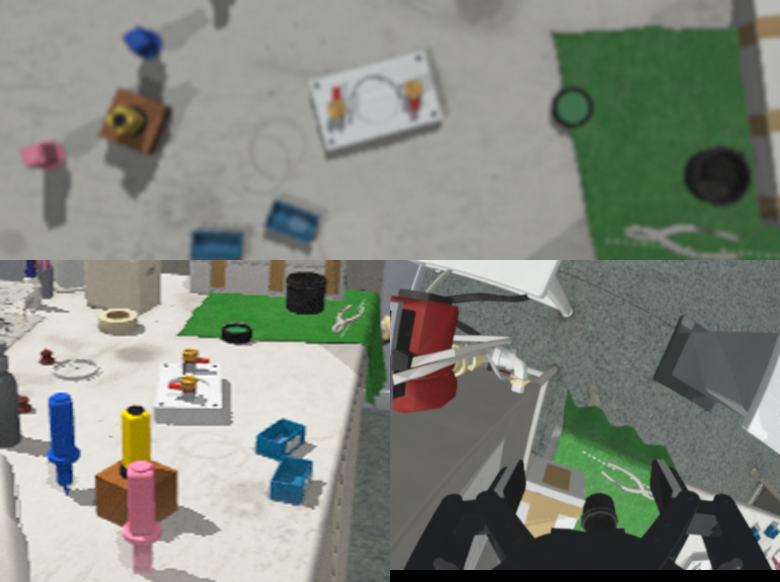

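Confirmed: the driver is the yellow one in the brown block (the blue and pink ones are look-alikes). The lens is the low black ring at (352,226). I'll hover over it.

```bash
python3 -m pendant '[[[-0.363,0.138,0.05],[0,0,-79],0.07],[[-0.363,0.138,0.05],[0,0,-79],0.07],[[-0.363,0.138,0.05],[0,0,-79],0.07],[[-0.363,0.138,0.05],[0,0,-79],0.07],[[-0.363,0.138,0.05],[0,0,-79],0.07],[[-0.363,0.138,0.05],[0,0,-79],0.07],[[-0.363,0.138,0.05],[0,0,-79],0.07],[[-0.363,0.138,0.05],[0,0,-79],0.07],[[-0.363,0.138,0.05],[0,0,-79],0.07],[[-0.363,0.138,0.05],[0,0,-79],0.07]]' 30
python3 - <<'E'
from h import *
s=ctrl.state();print(s["q"],s["ft_force"])
c=ctrl.calibration("wrist");f=ctrl.grab_frame("wrist");cv2.imwrite("pics/w1.png",f[...,::-1])
g=f.max(2); m=(g<60).astype(np.uint8)
n,l,st,ce=cv2.connectedComponentsWithStats(m)
for i in range(1,n):
    if st[i,4]>150: print(st[i],ce[i].round(1))
E
```

```text
clock: 1.4
tool_pos: [0.4999, -0.2269, 0.2002]
eef_rot: [0.0, 0.783, -0.622, -0.0]
ft_force: [-0.7, 0.6, -0.2]
finger_gap: 0.0705
finger_force: 0.0
[-1.41129520e-01  2.73095496e-01  4.69926639e-03 -8.18049066e-05
 -1.30261096e+00  3.70132549e-01] [-0.71131702  0.574871   -0.22280275]
[   0    0   52   97 2137] [23.7 47.1]
[ 370   12   83   75 4951] [411.6  50.7]
[257 165  49  50 751] [281.5 188.6]
[440 198  27  42 295] [455.1 214.7]
[   22   235   538   185 40766] [298.8 363.5]
[  1 391  30  29 432] [ 15.  405.5]
```

View pics/w1.png

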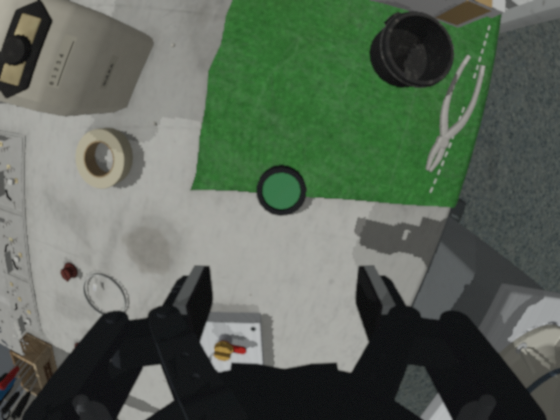

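Wrist view: the lens ring is at (281,189), radius about 24 px, with the fingers at the bottom. I'll measure it here, then again from lower down for height.

```bash
cat >> h.py <<'E'
def lens(name="w",roi=None,thr=60):
    c=ctrl.calibration("wrist");f=ctrl.grab_frame("wrist");cv2.imwrite(f"pics/{name}.png",f[...,::-1])
    m=(f.max(2)<thr).astype(np.uint8)
    cs,_=cv2.findContours(m,cv2.RETR_EXTERNAL,cv2.CHAIN_APPROX_NONE)
    best=None
    for k in cs:
        (x,y),r=cv2.minEnclosingCircle(k); a=cv2.contourArea(k)
        if 15<r<90 and a>.85*np.pi*r*r and y<300: 
            w=plane(c,k[:,0]+0.0,.018,True)
            (X,Y),D=cv2.minEnclosingCircle(w[:,:2].astype(np.float32))
            e=cv2.fitEllipse(w[:,:2].astype(np.float32)); print("circ",x,y,r,"world",e[0],e[1],X,Y,2*D)
            best=(c,(x,y))
    return best
def totool(dw,s=None):
    from scipy.spatial.transform import Rotation as Ro
    q=(s or ctrl.state())["eef_rot"]; return Ro.from_quat([q[1],q[2],q[3],q[0]]).inv().apply(dw)
E
python3 - <<'E'
from h import *
import pickle
b=lens("w1b");pickle.dump(b,open("l1.pkl","wb"))
# fixture from top
t=cv2.imread("pics/top0.png");c=ctrl.calibration("top")
hsv=cv2.cvtColor(t,cv2.COLOR_BGR2HSV)
sub=t[195:250,235:305]; print(sub[27,8],sub[5,5],sub[14,40],sub[40,20])
m=((t.min(2)>185)).astype(np.uint8);m[:195]=0;m[250:]=0;m[:,:235]=0;m[:,305:]=0
m=cv2.morphologyEx(m,cv2.MORPH_CLOSE,np.ones((7,7)))
k=max(cv2.findContours(m,0,1)[0],key=cv2.contourArea)
print(cv2.minAreaRect(plane(c,k[:,0],.022)[:,:2].astype(np.float32)))
E
```

```text
circ 281.6270751953125 189.5017547607422 25.035255432128906 world (0.5030055046081543, -0.22783121466636658) (0.046382442116737366, 0.04872341826558113) 0.5025538802146912 -0.2282853126525879 0.04990357160568237
circ 411.1927795410156 52.09638595581055 41.76735305786133 world (0.4104328155517578, -0.3959813714027405) (0.07565320283174515, 0.0912991464138031) 0.41051429510116577 -0.39430856704711914 0.0921076312661171
[177 177 174] [156 161 161] [191 190 187] [171 170 168]
((0.516986072063446, 0.005671508610248566), (0.07707072794437408, 0.1318252682685852), 13.97674560546875)
```

```bash
python3 -m pendant '[[[0,0,0.05],[0,0,0],0.07],[[0,0,0.09],[0,0,0],0.07],[[0,0,0.09],[0,0,0],0.07],[[0,0,0.09],[0,0,0],0.07]]'
python3 - <<'E'
from h import *
import pickle
a=pickle.load(open("l1.pkl","rb"));b=lens("w2")
p=tri([ray(*a,True),ray(*b,True)]);print(p);s=ctrl.state();print(s["tool_pos"],totool(p-s["tool_pos"]))
E
```

```text
clock: 2.0
tool_pos: [0.5011, -0.2274, 0.1122]
eef_rot: [-0.0, 0.784, -0.621, 0.001]
ft_force: [-0.9, 0.0, 0.1]
finger_gap: 0.07
finger_force: 0.0
circ 282.290283203125 219.41903686523438 33.9300651550293 world (0.5031473636627197, -0.22844891250133514) (0.04694410040974617, 0.049691006541252136) 0.5030549168586731 -0.22861212491989136 0.05030449107289314
[ 0.51391952 -0.31639098  0.28795469]
[ 0.50146988 -0.22736308  0.11258098] [ 0.08989407  0.00768917 -0.17520511]
```

```bash
python3 - <<'E'
from h import *
import pickle
a=(pickle.load(open("l1.pkl","rb"))[0],(281.63,189.5));b=(ctrl.calibration("wrist"),(282.29,219.42))
p=tri([ray(*a,True),ray(*b,True)]);print(p)
E
python3 -m pendant '[[[0.0013,-0.0014,0.05],[0,0,0],0.07],[[0.0013,-0.0014,0.08],[0,0,0],0.07],[[0.0013,-0.0014,0.0875],[0,0,0],0.07],[[0.0013,-0.0014,0.0875],[0,0,0],0.06],[[0.0013,-0.0014,0.0875],[0,0,0],0.045],[[0.0013,-0.0014,0.0875],[0,0,0],0.045],[[0.0013,-0.0014,0.0875],[0,0,0],0.045]]' 30
python3 - <<'E'
from h import *
cv2.imwrite("pics/w3.png",ctrl.grab_frame("wrist")[...,::-1])
E
```

```text
[ 0.50264882 -0.22677867  0.01071047]
clock: 2.92
tool_pos: [0.5033, -0.2282, 0.0252]
eef_rot: [-0.001, 0.784, -0.621, 0.002]
ft_force: [-1.3, 1.2, 6.9]
finger_gap: 0.0486
finger_force: 30.8
```

View pics/w3.png

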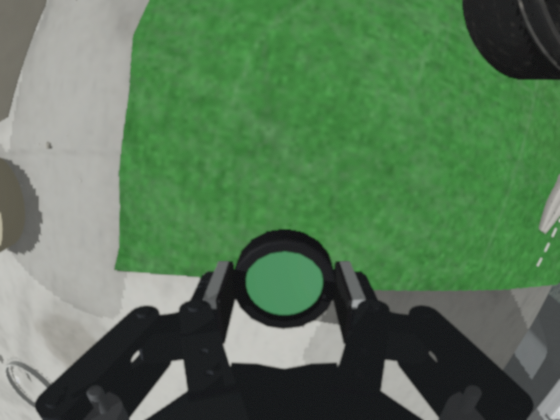

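Lens is gripped squarely, centred at about (285,283). Lift and carry it over the fixture.

```bash
python3 -m pendant '[[[0,0,-0.02],[0,0,0],0.04],[[0,0,-0.08],[0,0,0],0.04],[[-0.03,-0.01,-0.13],[0,0,0],0.04],[[-0.09,-0.03,-0.17],[0,0,0],0.04],[[-0.15,-0.045,-0.175],[0,0,0],0.04],[[-0.2,-0.06,-0.175],[0,0,0],0.04],[[-0.223,-0.066,-0.175],[0,0,0],0.04],[[-0.223,-0.066,-0.175],[0,0,0],0.04],[[-0.223,-0.066,-0.175],[0,0,0],0.04]]' 
python3 - <<'E'
from h import *
import pickle
c=ctrl.calibration("wrist");f=ctrl.grab_frame("wrist");cv2.imwrite("pics/w4.png",f[...,::-1]);pickle.dump((c,ctrl.state()),open("w4.pkl","wb"))
cv2.imwrite("pics/w4c.png",cv2.resize(f[80:360,100:480,::-1],(760,560),interpolation=cv2.INTER_CUBIC))
E
```

```text
clock: 4.1
tool_pos: [0.515, 0.004, 0.1983]
eef_rot: [-0.0, 0.784, -0.621, 0.0]
ft_force: [0.5, -0.1, -1.7]
finger_gap: 0.0486
finger_force: 31.6
```

View pics/w4c.png

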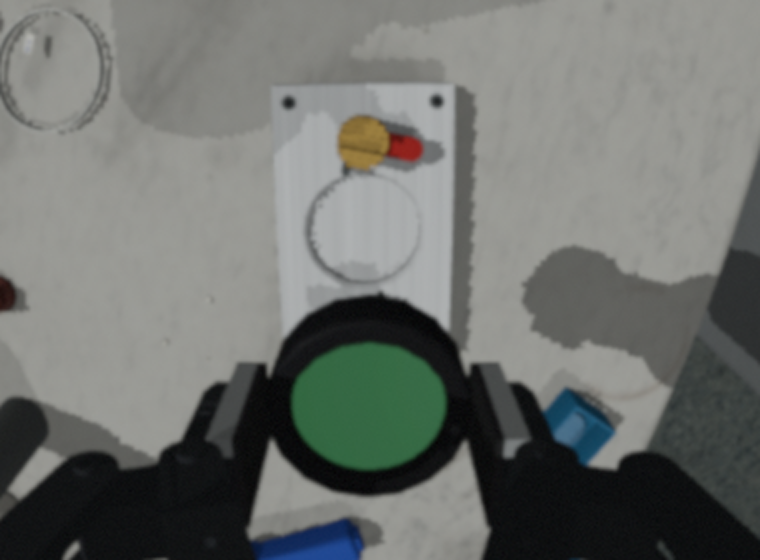

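Crop: nest circle at (364,228) in the crop, so full-frame (282,194). screw_r's head is at (281,151), its tongue slightly turned. The held lens is centred at about (284,282). Now fitting the nest, the block edges and the held lens.

```bash
cat >> h.py <<'E'
from scipy.optimize import least_squares
def circ(c,f,px,rlo,rhi,z,R0):
    e=cv2.Canny(cv2.cvtColor(f,cv2.COLOR_RGB2GRAY),40,100)
    p=np.argwhere(e)[:,::-1].astype(float); d=np.linalg.norm(p-px,axis=1); p=p[(d>rlo)&(d<rhi)]
    w=plane(c,p,z,True)[:,:2]; x0=[*plane(c,px,z,True)[0,:2],R0]
    r=least_squares(lambda x:np.hypot(w[:,0]-x[0],w[:,1]-x[1])-x[2],x0,loss="soft_l1",f_scale=.0008)
    pe=least_squares(lambda x:np.hypot(p[:,0]-x[0],p[:,1]-x[1])-x[2],[*px,(rlo+rhi)/2],loss="soft_l1",f_scale=1)
    return r.x,len(p),pe.x
def edges(c,f,z):   # white block outline
    m=cv2.inRange(f,(165,)*3,(255,)*3); return m
E
python3 - <<'E'
from h import *
import pickle
c,s=pickle.load(open("w4.pkl","rb"));f=cv2.imread("pics/w4.png")[...,::-1].copy()
print("nest",circ(c,f,(282,194),23,34,.022,.027))
# block side edges: max horizontal gradient per row near expected columns
g=cv2.GaussianBlur(cv2.cvtColor(f,cv2.COLOR_RGB2GRAY),(3,3),0).astype(float)
for z in(.022,):
  for a,b,sg in((228,250,1),(318,336,-1)):
    pts=[]
    for v in range(128,225):
        d=np.diff(g[v,a:b])*sg; pts.append((a+d.argmax()+.5,v))
    w=plane(c,pts,z,True)[:,:2].astype(np.float32)
    l=cv2.fitLine(w,cv2.DIST_HUBER,0,.01,.01).ravel(); print("edge",l,np.degrees(np.arctan2(l[1],l[0])))
# glass
hsv=cv2.cvtColor(f,cv2.COLOR_RGB2HSV); m=cv2.inRange(hsv,(60,120,40),(85,255,255)); 
k=max(cv2.findContours(m,0,1)[0],key=cv2.contourArea); print("glass",cv2.fitEllipse(k))
ztop=s["tool_pos"][2]-.0252+.018
for dz in(0,-.003):
  w=plane(c,k[:,0].astype(float),ztop+dz,True)[:,:2].astype(np.float32); e=cv2.fitEllipse(w); print(e, totool(np.r_[np.array(e[0])-s["tool_pos"][:2],0],s))
# ring outer edge
print("ring",circ(c,f,(284,276),45,56,ztop,.025))
E
```

```text
nest (array([0.51706292, 0.00557112, 0.02745915]), 380, array([281.89687793, 193.5539126 ,  28.1722611 ]))
edge [ 0.23079449 -0.9730025   0.5572251   0.01827874] -76.65614
edge [ 0.24303782 -0.97001684  0.479745   -0.01913828] -75.93409
glass ((283.79852294921875, 282.92095947265625), (62.99258804321289, 77.52601623535156), 91.35858154296875)
((0.5151447057723999, 0.003967623692005873), (0.034305669367313385, 0.03611016273498535), 98.18248748779297) [-1.96120512e-04 -2.02476320e-04  9.11009918e-08]
((0.514744222164154, 0.005699646659195423), (0.035091131925582886, 0.0369369275867939), 98.1825180053711) [-1.97383434e-03 -2.07397727e-04 -4.48316161e-08]
ring (array([0.51543005, 0.00239605, 0.02609335]), 386, array([284.06590458, 277.65416025,  50.94639549]))
```

```bash
python3 -m pendant '[[[-0.0011,-0.0024,0.04],[0,0,0],0.04],[[-0.0011,-0.0024,0.07],[0,0,0],0.04],[[-0.0011,-0.0024,0.07],[0,0,0],0.04],[[-0.0011,-0.0024,0.07],[0,0,0],0.04]]' 
python3 - <<'E'
from h import *
import pickle
c0,s0=pickle.load(open("w4.pkl","rb"))
s=ctrl.state();c=ctrl.calibration("wrist");f=ctrl.grab_frame("wrist");cv2.imwrite("pics/w5.png",f[...,::-1])
from numpy.linalg import norm
# predicted px of nest: search
R=np.array(c["R"]);X=R@np.array([.5171,.0056,.022])+c["t"];th=np.arctan2(norm(X[:2]),X[2]);F=210/np.tan(np.radians(c["fov_y"])/2)
px=np.array([c["cx"],c["cy"]])+X[:2]/norm(X[:2])*th*F;print(px)
r=circ(c,f,px,30,43,.022,.027);print(r)
print("tri",tri([ray(c0,(281.9,193.55),True),ray(c,r[2][:2],True)]))
print(s["tool_pos"],totool(np.r_[r[0][:2]-s["tool_pos"][:2],0]))
E
```

```text
clock: 4.65
tool_pos: [0.518, 0.0055, 0.1292]
eef_rot: [-0.001, 0.784, -0.621, 0.001]
ft_force: [0.9, 0.1, -0.5]
finger_gap: 0.0484
finger_force: 31.6
[285.52060222 216.90077046]
(array([0.5165796 , 0.00678565, 0.02804461]), 347, array([285.37776007, 217.38745548,  35.97731866]))
tri [0.51799413 0.00146034 0.03552757]
[0.51802336 0.00550932 0.12923546] [-1.57231814e-03  1.11412569e-03 -3.91550772e-06]
```

```bash
python3 -m pendant '[[[-0.0006,0.0009,0.05],[0,0,0],0.04],[[-0.0006,0.0009,0.072],[0,0,0],0.04],[[-0.0006,0.0009,0.078],[0,0,0],0.04],[[-0.0006,0.0009,0.0800],[0,0,0],0.04],[[-0.0006,0.0009,0.082],[0,0,0],0.04],[[-0.0006,0.0009,0.083],[0,0,0],0.04],[[-0.0006,0.0009,0.084],[0,0,0],0.04]]' 
```

```text
clock: 5.58
tool_pos: [0.5163, 0.0066, 0.0442]
eef_rot: [-0.0, 0.784, -0.621, 0.0]
ft_force: [0.1, 0.3, -0.9]
finger_gap: 0.049
finger_force: 31.6
```

No contact force 3 mm below the rim, so it is in the nest. Seat and release.

```bash
python3 -m pendant '[[[0,0,0.001],[0,0,0],0.04],[[0,0,0.002],[0,0,0],0.04],[[0,0,0.0027],[0,0,0],0.04],[[0,0,0.0027],[0,0,0],0.04]]'; python3 -m pendant '[[[0,0,0.0],[0,0,0],0.06],[[0,0,0],[0,0,0],0.06],[[0,0,0],[0,0,0],0.06],[[0,0,-0.04],[0,0,0],0.06],[[0,0,-0.09],[0,0,0],0.06],[[0,0,-0.14],[0,0,0],0.06],[[0,0,-0.15],[0,0,0],0.06],[[0,0,-0.15],[0,0,0],0.06]]'
python3 - <<'E'
from h import *
import pickle
c=ctrl.calibration("wrist");pickle.dump((c,ctrl.state()),open("w6.pkl","wb"));f=ctrl.grab_frame("wrist");cv2.imwrite("pics/w6.png",f[...,::-1])
cv2.imwrite("pics/w6c.png",cv2.resize(f[80:360,100:480,::-1],(760,560),interpolation=cv2.INTER_CUBIC))
E
```

```text
clock: 6.08
tool_pos: [0.516, 0.0065, 0.0413]
eef_rot: [0.0, 0.784, -0.621, 0.0]
ft_force: [-1.7, 0.0, 1.8]
finger_gap: 0.0485
finger_force: 31.8
clock: 7.08
tool_pos: [0.5161, 0.0066, 0.1912]
eef_rot: [-0.001, 0.784, -0.621, 0.0]
ft_force: [-1.2, 0.2, -0.5]
finger_gap: 0.06
finger_force: 0.0
```

View pics/w6c.png

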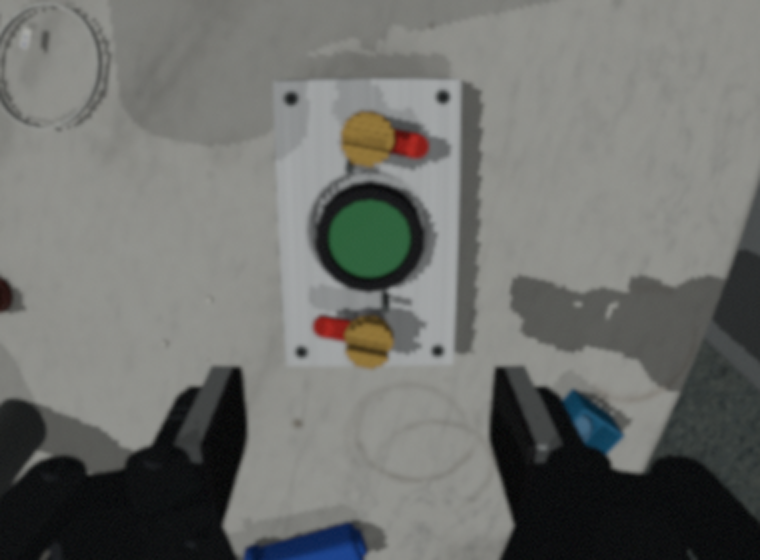

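Lens sits centred in the nest (crop (370,238)). The brass heads are at (368,138) for screw_r and (369,342) for screw_l. Go to the driver, with two wrist views on the way.

```bash
cat >> h.py <<'E'
import pickle
def snap(n):
    s=ctrl.state();c=ctrl.calibration("wrist");f=ctrl.grab_frame("wrist");cv2.imwrite(f"pics/{n}.png",f[...,::-1]);pickle.dump((c,s),open(n+".pkl","wb"));return c,s,f
def load(n): return (*pickle.load(open(n+".pkl","rb")),cv2.imread(f"pics/{n}.png")[...,::-1].copy())
def blob(f,lo,hi,amin=30):
    h=cv2.cvtColor(f,cv2.COLOR_RGB2HSV);m=cv2.inRange(h,lo,hi);n,l,st,ce=cv2.connectedComponentsWithStats(m)
    return [(st[i],ce[i],l==i) for i in range(1,n) if st[i,4]>=amin]
E
python3 -m pendant '[[[-0.05,0,-0.06],[0,0,0],0.06],[[-0.11,-0.02,-0.06],[0,0,0],0.06],[[-0.17,-0.03,-0.06],[0,0,0],0.06],[[-0.2,-0.043,-0.06],[0,0,0],0.06],[[-0.2,-0.043,-0.06],[0,0,0],0.06],[[-0.2,-0.043,-0.06],[0,0,0],0.06]]'
python3 -c 'from h import *;snap("w7")'
python3 -m pendant '[[[-0.05,0,0],[0,0,0],0.06],[[-0.07,0,0],[0,0,0],0.06],[[-0.07,0,0],[0,0,0],0.06],[[-0.07,0,0],[0,0,0],0.06]]'
python3 - <<'E'
from h import *
snap("w8")
A=[]
for n in("w7","w8"):
    c,s,f=load(n)
    for st,ce,m in blob(f,(20,110,60),(35,255,255),60): print(n,st,ce)
a,b=[load(n)[2][...,::-1] for n in("w7","w8")]
cv2.imwrite("pics/w78.png",np.hstack([cv2.resize(x[60:360,140:440],(400,400)) for x in(a,b)]))
E
```

```text
clock: 7.88
tool_pos: [0.5117, 0.2106, 0.2494]
eef_rot: [0.002, 0.784, -0.621, -0.0]
ft_force: [0.0, 0.8, 0.5]
finger_gap: 0.0599
finger_force: 0.0
clock: 8.43
tool_pos: [0.4963, 0.2781, 0.2511]
eef_rot: [0.0, 0.784, -0.621, 0.0]
ft_force: [0.2, -0.4, 0.6]
finger_gap: 0.0599
finger_force: 0.0
w7 [316  26  21  23 348] [326.01436782  37.46264368]
w7 [ 265  246   31   54 1078] [279.94248609 269.63543599]
w8 [263 182  36  48 955] [280.69424084 203.42198953]
```

View pics/w78.png

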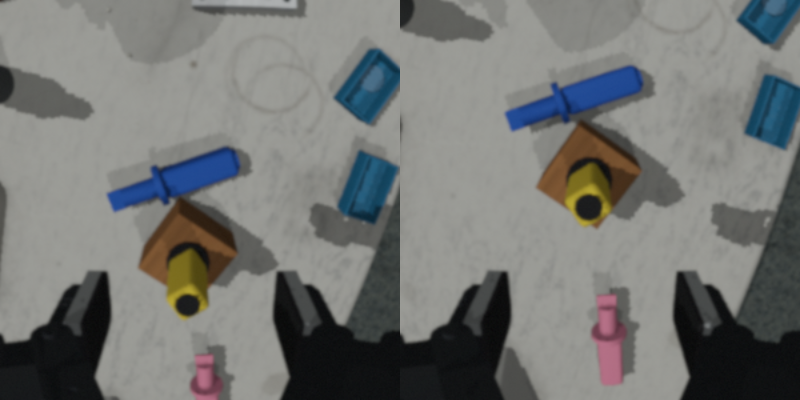

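The yellow driver is at (286,205) in w8. The blue one looks as if it lies flat, so I'm checking numerically against the first frames whether it moved.

```bash
python3 - <<'E'
from h import *
for n in("top","side"):
    f=ctrl.grab_frame(n);cv2.imwrite(f"pics/{n}1.png",f[...,::-1])
    for k,g in(("before",cv2.imread(f"pics/{n}0.png")[...,::-1].copy()),("now",f)):
        for st,ce,m in blob(g,(112,150,60),(125,255,255),40):
            print(n,k,"blue",st,ce.round(1))
        for st,ce,m in blob(g,(160,70,120),(178,255,255),40): print(n,k,"pink",st,ce.round(1))
E
```

```text
top before pink [177  49  22  50 250] [187.2  72. ]
top before pink [119 240  18  11 103] [126.8 244.8]
top now pink [177  49  22  50 257] [187.4  71.8]
side before pink [130  20  36   8 198] [147.1  23. ]
side before pink [253 263  20  54 701] [262.1 288.3]
side now pink [130  20  36   7 205] [147.1  23.1]
side now pink [253 315  19  55 712] [262.  344.5]
```

```bash
python3 - <<'E'
from h import *
o=[]
for r in((190,160,210,230),):
  x,y,w,h=r
  o=np.hstack([cv2.resize(cv2.imread(f"pics/side{i}.png")[y:y+h,x:x+w],(390,427),interpolation=cv2.INTER_CUBIC) for i in(0,1)])
t=np.hstack([cv2.resize(cv2.imread(f"pics/top{i}.png")[180:260,110:310],(390,156),interpolation=cv2.INTER_CUBIC) for i in(0,1)])
cv2.imwrite("pics/c2.png",np.vstack([o,t]))
E
```

```text
(no output)
```

View pics/c2.png

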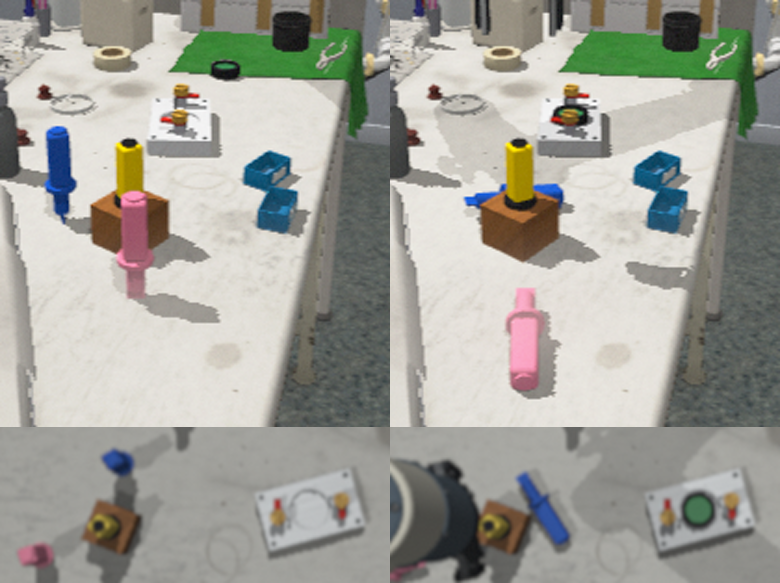

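The look-alikes stood free on their blades at first and have toppled by themselves: blue was already flat in w4, before the arm came near. I leave them alone. Next a look straight down on the yellow driver for its yaw.

```bash
python3 -m pendant '[[[-0.05,0,0],[0,0,0],0.06],[[-0.075,0,0],[0,0,0],0.06],[[-0.075,0,0],[0,0,0],0.06],[[-0.075,0,0],[0,0,0],0.06]]'
python3 - <<'E'
from h import *
snap("w9")
out=[]
for n in("w7","w8","w9"):
    c,s,f=load(n)
    Y=[b for b in blob(f,(20,110,60),(35,255,255),60) if b[0][1]>60][0]; st,ce,m=Y
    x,y,w,h=st[:4]
    # cap: dark blob inside yellow bbox lower part
    R=np.array(c["R"]);X=R@np.array([.496,.28,.119])+c["t"];r=np.hypot(*X[:2]);F=210/np.tan(np.radians(c["fov_y"])/2)
    px=np.array([c["cx"],c["cy"]])+X[:2]/r*np.arctan2(r,X[2])*F
    g=(f.max(2)<50).astype(np.uint8);q=cv2.connectedComponentsWithStats(g[y-5:y+h+5,x-5:x+w+5])
    print(n,"yellow",st,ce,"pred",px.round(1));print([(q[2][i],(q[3][i]+[x-5,y-5]).round(2)) for i in range(1,q[0]) if q[2][i][4]>20])
f=load("w9")[2]
cv2.imwrite("pics/w9c.png",cv2.resize(f[40:190,210:360,::-1],(600,600),interpolation=cv2.INTER_CUBIC))
E
```

```text
clock: 9.07
tool_pos: [0.4792, 0.3516, 0.2512]
eef_rot: [0.0, 0.784, -0.621, 0.0]
ft_force: [0.5, -0.2, -0.3]
finger_gap: 0.0604
finger_force: 0.0
w7 yellow [ 265  246   31   54 1078] [279.94248609 269.63543599] pred [283.  283.3]
[(array([  6,   1,  32,  20, 219], dtype=int32), array([283.32, 248.57])), (array([ 13,  41,  16,  14, 184], dtype=int32), array([280.46, 288.37]))]
w8 yellow [263 182  36  48 955] [280.69424084 203.42198953] pred [284. 209.]
[(array([  8,   2,  33,  22, 199], dtype=int32), array([285.13, 185.59])), (array([ 15,  30,  18,  17, 250], dtype=int32), array([281.22, 214.94]))]
w9 yellow [262 104  39  38 636] [280.53930818 122.30660377] pred [284.  116.1]
[(array([11,  6, 11,  7, 21], dtype=int32), array([273.  , 107.24])), (array([32,  7, 11, 15, 52], dtype=int32), array([294.9 , 112.38])), (array([ 15,  15,  20,  19, 299], dtype=int32), array([281.33, 122.95]))]
```

View pics/w9c.png

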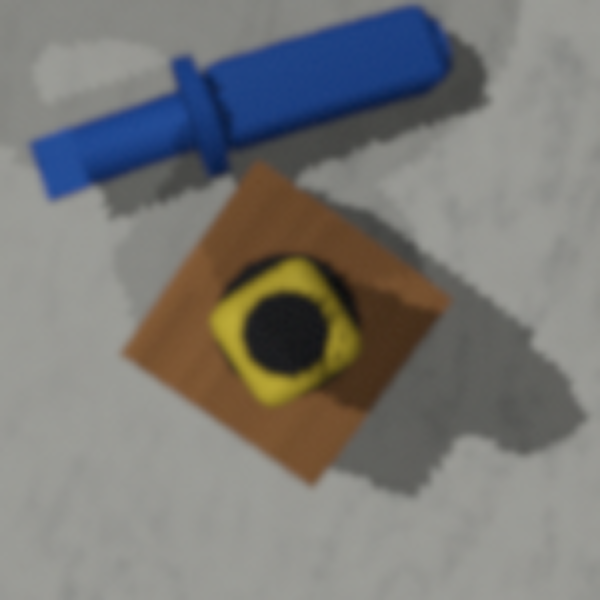

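Looking straight down, the handle's corners in the crop are at (210,320), (300,257), (360,360), (270,407): a clear square turned about 35°, with its black cap at (286,332). Triangulating the cap and the yaw.

```bash
python3 - <<'E'
from h import *
P=dict(w7=(280.46,288.37),w8=(281.22,214.94),w9=(281.33,122.95))
p=tri([ray(load(n)[0],P[n],True) for n in P]);print("cap",p)
for a,b in(("w7","w8"),("w8","w9"),("w7","w9")): print(tri([ray(load(n)[0],P[n],True) for n in(a,b)]))
for n in P: print(n,plane(load(n)[0],P[n],.12,True))
c,s,f=load("w9")
h=cv2.cvtColor(f,cv2.COLOR_RGB2HSV);m=cv2.inRange(h,(20,130,60),(35,255,255))
k=max(cv2.findContours(m,0,1)[0],key=cv2.contourArea);k=cv2.convexHull(k)
print(cv2.minAreaRect(k),cv2.minAreaRect(plane(c,k[:,0].astype(float),.118,True)[:,:2].astype(np.float32)*1000))
# holder
for st,ce,m in blob(f,(5,90,40),(15,255,255),300):
    k=cv2.convexHull(np.argwhere(m)[:,::-1].astype(np.int32)); print("holder",cv2.minAreaRect(plane(c,k[:,0].astype(float),.048,True)[:,:2].astype(np.float32)*1000))
print(s["tool_pos"],totool(p-s["tool_pos"],s))
# screws
c,s,f=load("w6")
for st,ce,m in blob(f,(12,110,70),(24,255,255),60): print("brass",st,ce.round(1),plane(c,ce,.051,True).round(4))
for lo,hi in(((0,170,80),(8,255,255)),((172,170,80),(180,255,255))):
  for st,ce,m in blob(f,lo,hi,30): print("red",st,ce.round(1),plane(c,ce,.040,True).round(4))
E
```

```text
cap [0.49695024 0.28567345 0.11891169]
[0.49708282 0.28533921 0.11962435]
[0.49690639 0.28573888 0.11832887]
[0.49691236 0.28571655 0.11895367]
w7 [[0.49713728 0.28511816 0.12      ]]
w8 [[0.4971017  0.28521576 0.12      ]]
w9 [[0.49682246 0.28565574 0.12      ]]
((280.65380859375, 122.73075866699219), (31.895263671875, 31.340560913085938), 56.3099365234375) ((497.3909912109375, 285.6864929199219), (24.591672897338867, 25.096960067749023), 46.724395751953125)
holder ((497.6438903808594, 285.7789306640625), (59.2156982421875, 59.718971252441406), 67.69590759277344)
[0.47919271 0.3516322  0.25115145] [ 0.06822428 -0.00220194  0.13226428]
brass [272 136  26  27 540] [283.8 149.1] [[ 0.5271 -0.0385  0.051 ]]
brass [272 238  24  26 454] [283.6 250.1] [[0.5069 0.0485 0.051 ]]
red [296 146  17  12 154] [304.5 151.8] [[ 0.5092 -0.0391  0.04  ]]
red [258 239  17  10 121] [265.5 243.2] [[0.5236 0.0504 0.04  ]]
```

```bash
python3 -m pendant '[[[0.05,-0.0022,0.03],[0,0,-10],0.06],[[0.068,-0.0022,0.05],[0,0,-20],0.06],[[0.068,-0.0022,0.06],[0,0,-30],0.06],[[0.068,-0.0022,0.08],[0,0,-33.6],0.06],[[0.068,-0.0022,0.13],[0,0,-33.6],0.06],[[0.068,-0.0022,0.157],[0,0,-33.6],0.06],[[0.068,-0.0022,0.159],[0,0,-33.6],0.04],[[0.068,-0.0022,0.159],[0,0,-33.6],0.02],[[0.068,-0.0022,0.159],[0,0,-33.6],0.015],[[0.068,-0.0022,0.159],[0,0,-33.6],0.015]]' 80
python3 -m pendant '[[[0,0,0],[0,0,0],0.015],[[0,0,-0.002],[0,0,0],0.015]]'
```

```text
clock: 10.38
tool_pos: [0.4975, 0.2869, 0.0936]
eef_rot: [-0.001, 0.93, -0.368, 0.001]
ft_force: [-0.5, 0.6, 3.6]
finger_gap: 0.0232
finger_force: 78.8
clock: 10.62
tool_pos: [0.4966, 0.2865, 0.0942]
eef_rot: [-0.0, 0.93, -0.368, -0.0]
ft_force: [0.2, -0.4, -0.2]
finger_gap: 0.0228
finger_force: 78.7
```

Driver held. Lift it, move to open space and turn its sides square to the side camera to see which way the blade lies.

```bash
python3 -m pendant '[[[0,0,-0.03],[0,0,0],0.015],[[0,0,-0.07],[0,0,0],0.015],[[0.03,0.03,-0.105],[0,0,10],0.015],[[0.06,0.06,-0.105],[0,0,20],0.015],[[0.082,0.087,-0.105],[0,0,30],0.015],[[0.082,0.087,-0.105],[0,0,30],0.015],[[0.082,0.087,-0.105],[0,0,30],0.015]]'
python3 - <<'E'
from h import *
s=ctrl.state();c=ctrl.calibration("side");f=ctrl.grab_frame("side");cv2.imwrite("pics/side2.png",f[...,::-1])
b=cv2.imread("pics/side1.png")[...,::-1]
print(s["q"],s["tool_pos"],s["finger_gap"])
R=np.array(c["R"]);t=c["t"];F=210/np.tan(np.radians(c["fov_y"])/2)
d=np.abs(f.astype(int)-b).max(2)>25
for z in np.arange(0,.12,.004):
    X=R@(s["tool_pos"]-[0,0,.088-z])+t;u,v=F*X[0]/X[2]+c["cx"],F*X[1]/X[2]+c["cy"]
    ui,vi=int(round(u)),int(round(v))
    print(round(z,3),ui,vi,"".join("#" if x else "." for x in d[vi,ui-14:ui+15]),f[vi,ui])
E
```

```text
clock: 11.5
tool_pos: [0.4969, 0.1671, 0.1989]
eef_rot: [0.0, 0.803, -0.596, -0.0]
ft_force: [-0.2, -0.3, -0.2]
finger_gap: 0.0235
finger_force: 78.9
[ 6.23181235e-01  2.26107518e-01 -6.12517043e-02 -4.08760751e-04
 -1.28366529e+00 -3.28468724e-01] [0.49685994 0.16712839 0.1988908 ] 0.023547317708940488
0.0 275 217 ########......###.#.......... [214 213 213]
0.004 275 215 #######........##............ [235 234 235]
0.008 275 213 ######.......######.......... [97 95 99]
0.012 275 212 #####.......########......... [ 99  98 102]
0.016 275 210 ###........##########....##.. [ 98  99 104]
0.02 275 208 ............#########.....##. [101 101 103]
0.024 275 206 ...........##########.......# [103 101 103]
0.028 275 205 ...........##########........ [101  99 101]
0.032 275 203 ...........##########........ [101  99 102]
0.036 275 201 ..........############....... [25 23 29]
0.04 275 200 ........################..... [13 15 19]
0.044 275 198 .......#################..... [25 21 27]
0.048 275 196 .......#################..... [135 115   0]
0.052 275 194 .........##############...... [136 116   0]
[... 218 characters left out ...]
[138 116   0]
0.072 275 186 ......###################.... [137 115   3]
0.076 275 184 ....########################. [138 118   0]
0.08 275 182 ...#########################. [134 112   0]
0.084 275 180 ...#########################. [136 116   0]
0.088 275 178 ...#########################. [138 116   1]
0.092 275 177 ...#########################. [136 115   0]
0.096 275 175 ...#########################. [137 116   0]
0.1 275 173 ...##################.######. [138 116   4]
0.104 275 171 ...#########################. [137 115   0]
0.108 275 169 .############################ [105  91   4]
0.112 275 168 ############################# [37 34 20]
0.116 275 166 #########..################## [18 19 19]
```

```bash
python3 - <<'E'
from h import *
f=cv2.imread("pics/side2.png");b=cv2.imread("pics/side1.png")
for v in range(208,226): print(v,*["%3d"%x for x in f[v,264:290,1]],"|",*["%3d"%x for x in b[v,270:284,1]])
E
```

```text
208 172 173 180 185 191 196 199 198 182 133  96 101 102  99  99  94 133 202 227 182  84  88  90 105  99  85 | 199 201 205 210 218 221 221 223 224 226 228 227 228 184
209 177 178 184 188 193 198 205 209 187 140 109  98 100 102  99  94 129 198 225 179  86  83  79  80  84  84 | 205 210 215 219 221 225 226 226 227 226 226 227 225 182
210 167 183 182 184 193 202 210 216 191 136 109  99 100 103 100  99 132 200 221 169 105  99  89  87  87  86 | 211 215 219 221 224 225 226 226 226 227 228 228 219 172
211 172 184 193 199 203 209 213 221 193 140 108  99 102 100  97  94 134 201 227 198 119  71  81  81  77  71 | 215 219 222 226 227 227 228 227 228 227 229 228 227 201
212 172 173 191 207 215 219 221 223 210 157 109  98 100  97 105 103 160 219 227 195 113  39  34  32  29  46 | 222 224 226 227 224 226 228 228 229 230 229 228 228 201
213 180 183 185 201 220 221 222 227 237 206 106  95 103 112 156 185 221 241 231 174  79  78 101  98  95  95 | 225 228 236 223 170 182 230 241 242 241 241 241 233 177
214 184 185 189 205 222 225 226 227 232 230 183 130 124 198 241 241 239 231 219 178  79  82  98  96  99 
[... 1187 characters left out ...]
 244 239 179  30  37  59 116 149 144
222 201 199 201 203 201 202 206 219 221 223 222 216 175 102  29  34  42  55  76  97 120 144 159 144 120 102 | 227 237 242 244 243 237 209 131  27  35  40  57  78  97
223 199 197 196 198 200 200 209 220 222 223 221 205 144  66  38  35  31  41  72  85  82  78  77  82  84  84 | 231 241 244 244 244 232 169  69  37  37  36  41  68  87
224 195 195 198 199 197 198 209 220 224 222 223 196 120  31  36  40  35  46  84  97  83  81  81  79  84  86 | 232 241 244 244 242 224 140  28  36  36  35  46  85  94
225 194 196 198 199 198 197 206 219 222 223 224 206 141  45  38  17  28  23  55  83  85  76  81  80  77  78 | 230 238 243 236 223 206 137  55  37  16  23  25  54  83
```

The blade shows as a thin 2-px line at columns 276–277, rows 214–218. It is edge-on to the camera here, so its width lies along tool x. Next a look straight down on both screw heads with the tool turned near the slot angle.

```bash
python3 -m pendant '[[[0.04,0.03,0],[0,0,-10.5],0.015],[[0.08,0.06,0],[0,0,-21],0.015],[[0.12,0.09,0],[0,0,-31.5],0.015],[[0.137,0.102,0],[0,0,-42],0.015],[[0.137,0.102,0],[0,0,-52],0.015],[[0.137,0.102,0],[0,0,-62],0.015],[[0.137,0.102,0],[0,0,-72],0.015],[[0.137,0.102,0],[0,0,-72],0.015],[[0.137,0.102,0],[0,0,-72],0.015]]'
python3 - <<'E'
from h import *
c,s,f=snap("w10")
print(s["q"].round(2))
H=[]
for st,ce,m in blob(f,(12,110,70),(26,255,255),60): print("brass",st,ce.round(1),plane(c,ce,.051,True).round(4))
for lo,hi in(((0,150,80),(8,255,255)),((172,150,80),(180,255,255))):
  for st,ce,m in blob(f,lo,hi,30):
    p=plane(c,np.argwhere(m)[:,::-1].astype(float),.04,True)[:,:2].astype(np.float32);print("red",st,ce.round(1),p.mean(0),cv2.fitLine(p,2,0,.01,.01).ravel().round(3))
E
```

```text
clock: 12.68
tool_pos: [0.4391, 0.0067, 0.199]
eef_rot: [-0.0, 1.0, -0.011, -0.0]
ft_force: [-0.6, 0.7, 0.3]
finger_gap: 0.023
finger_force: 78.9
[ 0.37  0.06 -0.26 -0.   -1.25  1.17]
brass [324  88  25  25 501] [335.8  99.7] [[ 0.5269 -0.0372  0.051 ]]
brass [219 114  25  26 502] [230.8 126.6] [[0.5063 0.0504 0.051 ]]
brass [   7  123   56   68 2087] [ 29.5 152.1] [[0.5031 0.274  0.051 ]]
brass [ 252  238   64  109 4656] [283.6 285. ] [[0.3568 0.0099 0.051 ]]
red [226  98  12  17 156] [231.1 106.1] [0.5238669  0.05121848] [0.995 0.098 0.524 0.051]
red [330 114  11  15 143] [334.8 120.9] [ 0.50873214 -0.03800716] [ 0.982  0.188  0.509 -0.038]
```

```bash
python3 -m pendant '[[[0.04,-0.03,0.02],[0,0,-0.5],0.015],[[0.066,-0.046,0.045],[0,0,-0.5],0.015],[[0.066,-0.046,0.054],[0,0,-0.5],0.015],[[0.066,-0.046,0.054],[0,0,-0.5],0.015]]'
python3 -m pendant '[[[0,0,0.003],[0,0,0],0.015],[[0,0,0.006],[0,0,0],0.015],[[0,0,0.009],[0,0,0],0.015],[[0,0,0.009],[0,0,0],0.015]]'
```

```text
clock: 13.22
tool_pos: [0.5053, 0.0507, 0.1444]
eef_rot: [0.0, 1.0, -0.006, -0.001]
ft_force: [-0.5, -0.2, 0.3]
finger_gap: 0.0231
finger_force: 78.9
clock: 13.72
tool_pos: [0.5057, 0.0508, 0.136]
eef_rot: [0.0, 1.0, -0.006, -0.0]
ft_force: [-0.2, -0.7, -1.3]
finger_gap: 0.0231
finger_force: 78.9
```

In the slot (3 mm below the head's top, no force). Go deeper and turn clockwise.

```bash
python3 -m pendant '[[[0.0003,-0.0003,0.003],[0,0,0],0.015],[[0.0003,-0.0003,0.003],[0,0,10],0.015],[[0.0003,-0.0003,0.003],[0,0,20],0.015],[[0.0003,-0.0003,0.003],[0,0,30],0.015],[[0.0003,-0.0003,0.003],[0,0,40],0.015],[[0.0003,-0.0003,0.003],[0,0,40],0.015]]' 100
python3 -c 'from h import *;s=ctrl.state();print(s["ft_torque"])'
python3 -m pendant '[[[0,0,0],[0,0,10],0.015],[[0,0,0],[0,0,20],0.015],[[0,0,0],[0,0,28],0.015],[[0,0,0],[0,0,34],0.015],[[0,0,0],[0,0,34],0.015]]' 100
python3 -c 'from h import *;s=ctrl.state();print(s["ft_torque"])'
```

```text
clock: 14.48
tool_pos: [0.506, 0.0509, 0.1328]
eef_rot: [0.0, 0.938, -0.347, -0.0]
ft_force: [0.1, 0.5, -2.2]
finger_gap: 0.0228
finger_force: 98.9
[-0.58398693 -0.0697729   0.02323215]
clock: 15.1
tool_pos: [0.5062, 0.0509, 0.1328]
eef_rot: [0.0, 0.796, -0.605, 0.0]
ft_force: [1.2, -1.2, -3.9]
finger_gap: 0.0232
finger_force: 98.8
[-0.8384922  -0.36138233  0.05963702]
```

```bash
T='from h import *;s=ctrl.state();print("T",s["ft_torque"].round(3))'
python3 -m pendant '[[[0,0,0],[0,0,4],0.015],[[0,0,0],[0,0,8],0.015],[[0,0,0],[0,0,8],0.015]]';python3 -c "$T"
python3 -m pendant '[[[0,0,0],[0,0,3],0.015],[[0,0,0],[0,0,6],0.015],[[0,0,0],[0,0,6],0.015]]';python3 -c "$T"
```

```text
clock: 15.48
tool_pos: [0.5062, 0.0509, 0.1329]
eef_rot: [0.0, 0.752, -0.659, 0.0]
ft_force: [1.3, -1.4, -3.5]
finger_gap: 0.023
finger_force: 98.7
T [-0.959 -0.458  0.055]
clock: 15.85
tool_pos: [0.5062, 0.051, 0.133]
eef_rot: [0.0, 0.717, -0.698, 0.0]
ft_force: [2.0, -1.8, -3.6]
finger_gap: 0.0228
finger_force: 98.7
T [-1.021 -0.447  0.044]
```

```bash
T='from h import *;s=ctrl.state();print("T",s["ft_torque"].round(3))'
python3 -m pendant '[[[0,0,0],[0,0,2],0.015],[[0,0,0],[0,0,3],0.015],[[0,0,0],[0,0,3],0.015]]';python3 -c "$T"
python3 -m pendant '[[[0,0,0],[0,0,2],0.015],[[0,0,0],[0,0,3],0.015],[[0,0,0],[0,0,3],0.015]]';python3 -c "$T"
```

```text
clock: 16.23
tool_pos: [0.5062, 0.0512, 0.1331]
eef_rot: [-0.0, -0.697, 0.717, -0.0]
ft_force: [1.9, -2.8, -4.1]
finger_gap: 0.0227
finger_force: 98.6
T [-1.083 -0.44   0.037]
clock: 16.6
tool_pos: [0.5062, 0.0511, 0.1331]
eef_rot: [-0.0, -0.678, 0.735, -0.0]
ft_force: [1.3, -3.0, -3.5]
finger_gap: 0.023
finger_force: 98.6
T [-1.262 -0.617  0.158]
```

```bash
T='from h import *;s=ctrl.state();print("T",s["ft_torque"].round(3))'
python3 -m pendant '[[[0,0,0],[0,0,2],0.015],[[0,0,0],[0,0,4],0.015],[[0,0,0],[0,0,4],0.015]]';python3 -c "$T"
```

```text
clock: 16.98
tool_pos: [0.5063, 0.0511, 0.133]
eef_rot: [-0.0, -0.651, 0.759, -0.0]
ft_force: [2.9, -3.4, -4.9]
finger_gap: 0.0232
finger_force: 98.6
T [-1.483 -0.8    0.392]
```

Firm stop. Back off within the slot's slack, lift out, return to the look-down pose and check the tongue.

```bash
python3 -m pendant '[[[0,0,0],[0,0,-8],0.015],[[0,0,0],[0,0,-10],0.015],[[0,0,0],[0,0,-10],0.015],[[0,0,-0.006],[0,0,-10],0.015],[[0,0,-0.02],[0,0,-10],0.015],[[0,0,-0.065],[0,0,-10],0.015],[[0,0,-0.065],[0,0,-10],0.015]]'
python3 -m pendant '[[[0.02,0.02,0],[0,0,-10],0.015],[[0.0435,0.06,0],[0,0,-20],0.015],[[0.0435,0.068,0],[0,0,-30],0.015],[[0.0435,0.068,0],[0,0,-40],0.015],[[0.0435,0.068,0],[0,0,-50],0.015],[[0.0435,0.068,0],[0,0,-60],0.015],[[0.0435,0.068,0],[0,0,-70],0.015],[[0.0435,0.068,0],[0,0,-80],0.015],[[0.0435,0.068,0],[0,0,-89],0.015],[[0.0435,0.068,0],[0,0,-89],0.015]]'
cat > chk.py <<'E'
from h import *
import sys
c,s,f=snap(sys.argv[1])
for st,ce,m in blob(f,(12,110,70),(26,255,255),60): print("brass",st,ce.round(1),plane(c,ce,.051,True).round(4))
for lo,hi in(((0,150,80),(8,255,255)),((172,150,80),(180,255,255))):
  for st,ce,m in blob(f,lo,hi,30):
    p=plane(c,np.argwhere(m)[:,::-1].astype(float),.04,True)[:,:2];q=p.mean(0)
    for n,o,z in(("l",(.5061,.0514),13.2),("r",(.5271,-.0382),193.2)):
        d=q-o
        if np.hypot(*d)<.03: print(n,q.round(4),"joint deg",(z-np.degrees(np.arctan2(d[1],d[0])))%360)
E
python3 chk.py w11
```

```text
clock: 17.85
tool_pos: [0.5088, 0.0517, 0.2031]
eef_rot: [-0.004, 0.715, -0.699, 0.003]
ft_force: [0.8, -0.7, -0.6]
finger_gap: 0.0229
finger_force: 99.0
clock: 19.1
tool_pos: [0.4393, 0.0062, 0.1985]
eef_rot: [-0.0, 1.0, 0.002, 0.0]
ft_force: [-0.1, -0.6, -0.6]
finger_gap: 0.0229
finger_force: 99.0
brass [326  90  25  25 500] [338.  101.5] [[ 0.5269 -0.0372  0.051 ]]
brass [220 114  27  26 503] [233.1 125.9] [[0.506  0.0497 0.051 ]]
brass [   6  116   58   69 2115] [ 29.3 145.6] [[0.5032 0.2739 0.051 ]]
brass [ 252  238   64  109 4645] [283.7 285.2] [[0.3573 0.0072 0.051 ]]
l [0.5101 0.0328] joint deg 90.99387881638857
r [ 0.5087 -0.0382] joint deg 13.331203507454461
```

screw_l is at 91°, fully clamped. Now screw_r.

```bash
python3 -m pendant '[[[0.05,0.025,0.01],[0,0,0],0.015],[[0.0878,0.0444,0.04],[0,0,0],0.015],[[0.0878,0.0444,0.054],[0,0,0],0.015],[[0.0878,0.0444,0.054],[0,0,0],0.015],[[0.0878,0.0444,0.058],[0,0,0],0.015],[[0.0878,0.0444,0.0625],[0,0,0],0.015],[[0.0878,0.0444,0.0625],[0,0,0],0.015]]'
```

```text
clock: 20.02
tool_pos: [0.527, -0.0375, 0.1359]
eef_rot: [-0.0, 1.0, 0.003, 0.0]
ft_force: [0.1, -0.0, -1.2]
finger_gap: 0.0228
finger_force: 99.0
```

```bash
T='from h import *;s=ctrl.state();print("T",s["ft_torque"].round(3))'
python3 -m pendant '[[[0,0.0004,0.003],[0,0,0],0.015],[[0,0.0004,0.003],[0,0,10],0.015],[[0,0.0004,0.003],[0,0,20],0.015],[[0,0.0004,0.003],[0,0,30],0.015],[[0,0.0004,0.003],[0,0,40],0.015],[[0,0.0004,0.003],[0,0,50],0.015],[[0,0.0004,0.003],[0,0,60],0.015],[[0,0.0004,0.003],[0,0,70],0.015],[[0,0.0004,0.003],[0,0,80],0.015],[[0,0.0004,0.003],[0,0,80],0.015]]';python3 -c "$T"
python3 -m pendant '[[[0,0,0],[0,0,4],0.015],[[0,0,0],[0,0,8],0.015],[[0,0,0],[0,0,12],0.015],[[0,0,0],[0,0,12],0.015]]';python3 -c "$T"
python3 -m pendant '[[[0,0,0],[0,0,2],0.015],[[0,0,0],[0,0,4],0.015],[[0,0,0],[0,0,4],0.015]]';python3 -c "$T"
```

```text
clock: 21.28
tool_pos: [0.5276, -0.0381, 0.1325]
eef_rot: [-0.0, 0.768, -0.64, 0.0]
ft_force: [1.7, -0.3, -2.4]
finger_gap: 0.0229
finger_force: 98.8
T [-0.107 -0.677  0.035]
clock: 21.78
tool_pos: [0.5278, -0.0381, 0.1326]
eef_rot: [0.0, -0.698, 0.716, -0.0]
ft_force: [3.6, 0.2, -4.7]
finger_gap: 0.023
finger_force: 98.7
T [-0.229 -1.136  0.1  ]
clock: 22.15
tool_pos: [0.5277, -0.0381, 0.1326]
eef_rot: [0.0, -0.671, 0.741, -0.0]
ft_force: [4.4, -1.3, -6.0]
finger_gap: 0.0232
finger_force: 98.5
T [-0.369 -1.996  0.206]
```

```bash
T='from h import *;s=ctrl.state();print("T",s["ft_torque"].round(3))'
python3 -m pendant '[[[0,0,0],[0,0,2],0.015],[[0,0,0],[0,0,4],0.015],[[0,0,0],[0,0,4],0.015]]';python3 -c "$T"
python3 -m pendant '[[[0,0,0],[0,0,-8],0.015],[[0,0,0],[0,0,-12],0.015],[[0,0,0],[0,0,-12],0.015],[[0,0,-0.006],[0,0,-12],0.015],[[0,0,-0.02],[0,0,-12],0.015],[[0,0,-0.065],[0,0,-12],0.015],[[0,0,-0.065],[0,0,-12],0.015]]'
```

```text
clock: 22.52
tool_pos: [0.5278, -0.0383, 0.1326]
eef_rot: [0.0, -0.645, 0.764, -0.0]
ft_force: [5.4, -1.7, -5.6]
finger_gap: 0.0228
finger_force: 98.5
T [-0.682 -2.328  0.479]
clock: 23.4
tool_pos: [0.5289, -0.0385, 0.2024]
eef_rot: [-0.002, 0.721, -0.693, 0.003]
ft_force: [1.0, -1.3, -0.6]
finger_gap: 0.0229
finger_force: 99.3
```

```bash
python3 -m pendant '[[[-0.05,0.005,0],[0,0,0],0.015],[[-0.11,0.01,0],[0,0,0],0.015],[[-0.16,0.0185,0],[0,0,0],0.015],[[-0.171,0.0185,0],[0,0,0],0.015],[[-0.171,0.0185,0],[0,0,0],0.015],[[-0.171,0.0185,0],[0,0,0],0.015]]'; python3 chk.py w12
```

```text
clock: 24.15
tool_pos: [0.5019, 0.1308, 0.1976]
eef_rot: [0.0, 0.721, -0.693, 0.0]
ft_force: [-0.8, -0.2, -1.0]
finger_gap: 0.0229
finger_force: 99.3
brass [248   0  26  20 426] [260.9   8.5] [[ 0.527  -0.0343  0.051 ]]
brass [270  95  26  26 508] [283.  108.1] [[0.5056 0.0509 0.051 ]]
brass [ 250  239   65  127 5068] [282.9 293.2] [[0.4991 0.2228 0.051 ]]
r [ 0.5233 -0.0201] joint deg 91.49590355420152
l [0.5102 0.0328] joint deg 90.75636601705439
```

Both screws are at about 91°. Take the driver back to the holder.

```bash
python3 -m pendant '[[[-0.05,-0.0005,0],[0,0,0],0.015],[[-0.11,-0.001,0],[0,0,0],0.015],[[-0.15,-0.0015,0],[0,0,0],0.015],[[-0.155,-0.0015,0.02],[0,0,0],0.015],[[-0.155,-0.0015,0.05],[0,0,0],0.015],[[-0.155,-0.0015,0.05],[0,0,0],0.015],[[-0.155,-0.0015,0.05],[0,0,0],0.015]]'
python3 - <<'E'
from h import *
c,s,f=snap("w13")
for st,ce,m in blob(f,(5,90,40),(15,255,255),300):
    k=cv2.convexHull(np.argwhere(m)[:,::-1].astype(np.int32)); print("holder",st,cv2.minAreaRect(plane(c,k[:,0].astype(float),.048,True)[:,:2].astype(np.float32)*1000))
print(s["tool_pos"])
E
```

```text
clock: 25.08
tool_pos: [0.4981, 0.2864, 0.1489]
eef_rot: [-0.001, 0.721, -0.693, 0.0]
ft_force: [0.3, -0.2, 0.3]
finger_gap: 0.0231
finger_force: 99.2
holder [ 234  158  105   88 4890] ((496.3818054199219, 282.894287109375), (65.97808837890625, 59.756858825683594), 67.56180572509766)
[0.49805285 0.28640272 0.14886102]
```

```bash
python3 -m pendant '[[[0.0005,0.0005,0.01],[0,0,0],0.015],[[0.0005,0.0005,0.02],[0,0,0],0.015],[[0.0005,0.0005,0.03],[0,0,0],0.015],[[0.0005,0.0005,0.04],[0,0,0],0.015],[[0.0005,0.0005,0.049],[0,0,0],0.015],[[0.0005,0.0005,0.052],[0,0,0],0.015],[[0.0005,0.0005,0.052],[0,0,0],0.015]]'
```

```text
clock: 26.0
tool_pos: [0.4967, 0.2863, 0.0955]
eef_rot: [0.0, 0.721, -0.693, 0.0]
ft_force: [0.5, 0.4, -1.1]
finger_gap: 0.023
finger_force: 99.2
```

```bash
python3 -m pendant '[[[0,0,0.001],[0,0,0],0.015],[[0,0,0.002],[0,0,0],0.015],[[0,0,0.003],[0,0,0],0.015],[[0,0,0.003],[0,0,0],0.015]]'
```

```text
clock: 26.5
tool_pos: [0.4968, 0.2865, 0.0937]
eef_rot: [-0.0, 0.721, -0.692, 0.0]
ft_force: [-2.1, -0.7, 5.1]
finger_gap: 0.0229
finger_force: 100.2
```

Collar has landed (5 N). Release and back off.

```bash
python3 -m pendant '[[[0,0,0],[0,0,0],0.03],[[0,0,0],[0,0,0],0.05],[[0,0,0],[0,0,0],0.06],[[0,0,0],[0,0,0],0.06],[[0,0,-0.04],[0,0,0],0.06],[[0,0,-0.09],[0,0,0],0.06],[[0,0,-0.15],[0,0,0],0.06],[[-0.04,0,-0.157],[0,0,0],0.06],[[-0.075,0,-0.157],[0,0,0],0.06],[[-0.075,0,-0.157],[0,0,0],0.06]]' 30
python3 - <<'E'
from h import *
c,s,f=snap("w14")
for n in("w9","w14"):
    c,_,f=load(n)
    h=cv2.cvtColor(f,cv2.COLOR_RGB2HSV);m=cv2.inRange(h,(20,130,60),(35,255,255))
    k=max(cv2.findContours(m,0,1)[0],key=cv2.contourArea);k=cv2.convexHull(k)
    print(n,cv2.minAreaRect(plane(c,k[:,0].astype(float),.118,True)[:,:2].astype(np.float32)*1000))
S=ctrl.grab_frame("side")
for g in(cv2.imread("pics/side1.png")[...,::-1].copy(),S):
    print([(st,ce.round(1)) for st,ce,m in blob(g[190:300,200:320].copy(),(20,110,60),(35,255,255),60)])
    print("brown",[(st,ce.round(1)) for st,ce,m in blob(g[190:300,200:320].copy(),(5,90,40),(15,255,255),300)])
E
```

```text
clock: 27.75
tool_pos: [0.4931, 0.3631, 0.2486]
eef_rot: [0.001, 0.722, -0.692, -0.0]
ft_force: [0.1, -0.6, 0.1]
finger_gap: 0.0599
finger_force: 0.0
w9 ((497.3909912109375, 285.6864929199219), (24.591672897338867, 25.096960067749023), 46.724395751953125)
w14 ((496.7820739746094, 286.72802734375), (24.58744239807129, 24.351661682128906), 2.088176965713501)
[(array([ 52,  47,  16,  32, 436], dtype=int32), array([59.3, 62.4]))]
brown [(array([  39,   73,   42,   37, 1080], dtype=int32), array([59.4, 91.2]))]
[(array([ 52,  46,  15,  33, 400], dtype=int32), array([59.1, 63.1]))]
brown [(array([  39,   73,   42,   37, 1082], dtype=int32), array([59.4, 91.2]))]
```

The driver stands at the same place and height as at the start. Handing in.

```bash
python3 -c 'from cell import ctrl;print(ctrl.close_job())'
```

```text
the job is handed in; nothing more can be done
None
```

The lens is seated in the nest, both clamp screws are turned to their stops (tongues measured at about 91°), and the yellow driver is back upright and home in its holder. I handed the job in at about 28 s. The blue and pink look-alikes toppled during the run: blue was flat before the arm came near it, pink was next seen down as the arm reached the holder, and I left both where they lay.

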